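Hang the second ink knife with its twin

ROBOT

A 6-joint arm with a two-finger parallel gripper is mounted at the origin on the work surface. World frame = base frame: x ahead of the robot, y to its left, z up, the work surface at z = 0. Lengths are in m, angles in rad, forces in N, time in s.
With the tool pointing down it reaches from about 0.3 to 0.75 m from the base axis. Payload 8.5 kg.
Tool frame: the origin (TCP) lies between the finger pads; the fingertips stand env.finger_overhang ahead of it and the grasp point (between the pads) lies 11 mm behind it (env.finger_overhang is the distance from the TCP to the fingertips, in m); z points along the fingers, y is the line along which they close (so a half turn about z gives the same grasp; the last joint's range is limited). The gripper opens to 85 mm and grips with 20 to 120 N. Pads are 22 mm wide; open, the fingers measure 114 mm over their backs; the gripper's body (76 mm by 85 mm) begins 54 mm behind the grasp point. The pads swing forward as they close: fully open they stand 13 mm farther back than shut.
Start: joints at [-1.41, 0.381, 1.297, -0, 1.464, -0.215], TCP at [0.202, -0.512, 0.239] pointing down, gripper open.
Joint ranges: [-3.11, 3.11], [-0.89, 2.33], [0.22, 2.48], [-1.42, 4.56], [0.17, 2.85], [-2.88, 2.88]. Speed limits (rad/s): [2.39, 2.39, 3.14, 3.14, 3.14, 3.14].

INTERFACE

Orientations are given as a 3x3 rotation matrix whose columns are the frame's x, y, z axes.
In Python, from station import env, capture, sign_off, nets gives the robot as it stands. The module is installed in compiled form; this text tells all that it offers.
- The arm moves only by the shell command python3 -m creep 'ROWS'. ROWS is JSON, a list that holds one entry, the list of rows, each a list of 7 numbers: the shift along the tool's x, y, z scaled (see below), then the turn, a rotation vector about the tool's x, y, z scaled (see below), then the opening, from -1 (shut) to 1 (fully open). A call has 1 to 8 rows; each row shifts and turns the commanded pose from where the row before left it, along the tool's axes as they then stand; what a row does not reach is not made up. The controller multiplies each number of a shift by 30 cm and each number of a turn by 0.5 rad. A row lasts 1/10 s, in which the tool goes at most 50 mm and 8.59 degrees, less where a joint would pass 70% of its speed; a pose out of reach is approached as far as the arm can. A call with a number of a shift or a turn outside -1 to 1 is refused whole. A call with a gripper value outside its range is refused whole. The fingers move at their own pace and stop on an object; the grip force is fixed at half the most. Time passes only in rows, so rows that do not move let the fingers close. It gives the time, the measured TCP pose, the force, the opening and the grip force at its end, in the units of the state.
- env.observe(): the state, without advancing time (a new reading comes with each control period).
- capture(name): name is "side" or "top"; returns a dict with "color" (480x640x3 uint8, red, green, blue), "depth" (480x640 float32, m along the optical axis (not along the pixel's ray), 0 where there is no reading), "intrinsics" (3x3 intrinsics, pixels), "eye" and "attitude" of the camera in the world. Camera axes: x right, y up, looking along -z (the intrinsics and any distortion apply to the point x, -y, -z); pixel columns grow to the right and rows downward; lengths in m; the calibration is good to about 2 mm. A picture is of the moment at which its call begins.
- sign_off(): hands the job in; it is judged then, once.
Trained networks look in the newest picture that a camera, given by its name, has taken for a name from the list of things; names that differ only in an ending like _2 or _b are one class to them, and where a whole thing is asked for, a point or a joint stands for the part that bears it (a point fixed in the world has none). Each returns a list of dicts, best first, with "score" (0 to 1); they miss things now and then, are a little off and sometimes report something else, mostly with a low value. They report only what shows in the picture. A call takes as long as a camera call. They do not tell look-alikes from the thing itself.
- nets.spot_in(camera, name): "at" ([x, y, z] in m, in world coordinates, good to about 4 mm: the middle of the surface that is visible of it).
- nets.masks_of(camera, name): "region" (480x640 bool, what is visible of it).
The state is a dict: "time": time; "joint_positions": joint angles; "qvel": joint speeds; "effort": joint torques, N m; "tcp_pos": TCP position; "ee_rot": TCP orientation; "contact_force": force on the tool from outside, world axes, zero at the start; "ft_torque": the same for the moment, N m; "finger_gap": finger opening in m; "finger_force": force on a finger pad.
Only numpy, scipy, OpenCV 4.12 (cv2) and the standard library are available. Lean on these libraries where they do the work, as an engineer would, in place of code of your own. Each camera call takes 0.05 s, during which the arm holds its last target. There are 200 camera calls.

TASK

One of the two eye knives still stands in the slotted drying rack: hang it by its eye on the same peg of the stand as its twin, and slide both along the peg right back, so that the pair hang freely one behind the other, snug against the crossbar. Leave the rack's other tools in their slots, the gauge on its own peg, and the two tins, the bottle and the roller where they are.

Things in the scene. Friction and masses are not known exactly. Their poses are not given: they have to be found in the camera images.
- stand: Fixed peg stand: level crossbar on two posts. Origin on the table under the middle of the bar's front face; -x points out along the pegs, z up. Bar 210 wide (y), 18 thick behind the origin, from 172 to 222 high; foot 14 high, 240 wide, from 85 in front to 30 behind. Three level pegs at y = -70, 0, +70: twin on one outer peg, gauge on the other, middle empty.
- peg_mid (a point): Root of the empty middle peg, on its axis in the crossbar's front face, 200 high; axes as the stand's. Each steel peg is 8 in diameter, runs 75 out along -x and ends in a 10 diameter ball (end 80 out).
- knife: Eye knife to hang, upright in any of the rack's three slots, 0.14 kg. Flat; origin at its eye's centre, z up its length, x normal to the plate. Square steel head 44 x 44, 5 thick, centred on the eye (20 diameter through-hole); handle 28 wide with wooden scales (12 thick, 26 to 88 below the eye); blade 60 wide, 4 thick, 95 to 135 below the eye. In the rack its eye is 147 above the table.
- twin: Identical eye knife (same shape, origin, axes) hanging by its eye on the left or right peg, at first 30 to 55 out from the bar. Hanging, its origin is 194 high, 6 below the peg's axis; two knives pushed home against the bar have origins about 3 and 15 out from its face.
- gauge: Bystander: narrow flat aluminium gauge hanging on the other outer peg. Origin at the centre of its 20 eye; head 32 x 32, 5 thick, body 22 wide down to 101 below.
- rack: Fixed wooden drying rack, 134 (x) x 92 (y), top 56 high. Origin on the table under its centre. Three slots along y at x = -40, 0 and +40, each 68 long, 7 wide, floor 12 above the table. Tools stand in them with their plates normal to the rack's x.
- plain_knife: Bystander in a rack slot: flat knife with no eye, 135 tall, blade 58 wide, handle 26 wide. Origin at its lower edge.
- palette_knife: Bystander in a rack slot: round wooden handle, 22 diameter, no eye, 142 tall. Origin at its lower edge.
- ink_tin: Bystander: loose tin, 72 diameter, 75 high. Origin at its underside.
- flat_tin: Bystander: loose shallow tin, 64 diameter, 40 high, on the 12 thick marble slab. Origin at its underside.
- spirit: Bystander: loose grey bottle, 66 diameter, 150 high. Origin at its underside.
- brayer: Bystander: loose ink roller on the slab, 40 diameter, 110 long along its y, handle to its -x as far as 160 from the origin. Origin under the roller.
Not all that is in view belongs to the job. Leave any blue or red look-alike of the twin alone.

How it is judged:
At the end, for the whole second after the job is handed in: Both eye knives hang by their eyes on the outer peg that held the twin, upright within 0.2 rad and at rest, eye centres 184 to 200 mm high, within 9 mm sideways of that peg's axis, and both within 25 mm of the crossbar's face (touching each other and the bar puts them at about 3 and 15 mm) (x of knife in the frame of stand between -0.025 and 0 m and z of knife in the frame of stand between 0.184 and 0.2 m and angle between each of knife, twin's own z axis and vertical below 0.2 rad and linear speed of each of knife, twin below 0.03 m/s and x of twin in the frame of stand between -0.025 and 0 m and z of twin in the frame of stand between 0.184 and 0.2 m and ((y of knife in the frame of stand between 0.061 and 0.079 m and y of twin in the frame of stand between 0.061 and 0.079 m) or (y of knife in the frame of stand between -0.079 and -0.061 m and y of twin in the frame of stand between -0.079 and -0.061 m))).
It fails at once if the plain knife or the palette knife is pulled from its slot (moved over 30 mm) (distance of any of plain_knife, palette_knife from where it was at the start of the episode above 0.03 m or angle between any of plain_knife, palette_knife's own z axis and vertical above 0.5 rad).
It fails at once if the gauge is knocked off its peg (height (world z) of gauge below 0.17 m).
It fails at once if a tin or the bottle is tipped over or shifted by over 40 mm (distance of any of ink_tin, flat_tin, spirit from where it was at the start of the episode above 0.04 m or angle between any of ink_tin, flat_tin, spirit's own z axis and vertical above 0.5 rad).
It fails at once if the roller is shifted by over 50 mm (distance of brayer from where it was at the start of the episode above 0.05 m).
It also fails if it takes over 70 s, if anything falls off the work surface, if the arm or the gripper's body presses on something with over 40 N, if the wrist force passes 120 N, or if a joint passes its speed limit or range.

## Working session

There is one attempt and no reset: what is moved stays moved. The work goes in short steps, Python scripts to look and compute and a shell command to move; the robot and the scene stay as the last step left them, time stands still between calls to the robot, and variables do not carry over. Pictures are saved under pics/ and viewed, at most 10 in all, crops included, and the job is handed in when it is done.

```bash
mkdir -p pics; cat > h.py <<'E'
import numpy as np, cv2
from station import env, capture, sign_off, nets
def cloud(c):
    K=c["intrinsics"];d=c["depth"];v,u=np.mgrid[:480,:640]
    p=np.stack([(u-K[0,2])/K[0,0]*d,-(v-K[1,2])/K[1,1]*d,-d],-1)
    return p@np.array(c["attitude"]).T+np.array(c["eye"])
def save(c,n): cv2.imwrite("pics/"+n,c["color"][:,:,::-1])
def proj(c,P):
    q=(np.array(P)-c["eye"])@np.array(c["attitude"]);K=c["intrinsics"]
    return K[0,0]*q[0]/-q[2]+K[0,2],K[1,2]+K[1,1]*(-q[1])/-q[2]
E
python3 - <<'E'
from h import *
np.set_printoptions(precision=3,suppress=True)
for n in("side","top"):
    c=capture(n);save(c,n+"0.png");print(n,c["eye"],c["attitude"],c["intrinsics"][0])
    for k in "stand knife twin gauge rack plain_knife palette_knife ink_tin flat_tin spirit brayer peg_mid".split():
        print(k,[(np.round(r["at"],3).tolist(),round(float(r["score"]),2),[round(x) for x in proj(c,r["at"])]) for r in nets.spot_in(n,k)[:4]])
print(env.finger_overhang, env.observe())
E
```

```text
side [ 0.282 -0.784  0.809] [[ 0.938  0.203 -0.28 ]
 [-0.345  0.598 -0.723]
 [ 0.021  0.775  0.631]] [599.953   0.    316.699]
stand [([0.582, 0.19, 0.015], 0.64, [283, 222])]
knife [([0.559, -0.232, 0.118], 0.75, [353, 333])]
twin [([0.706, 0.257, 0.081], 0.83, [327, 170]), ([0.55, 0.137, 0.142], 0.78, [275, 190]), ([0.699, 0.077, 0.081], 0.76, [356, 218]), ([0.726, 0.162, 0.096], 0.7, [353, 186])]
gauge [([0.532, 0.28, 0.153], 0.66, [247, 150])]
rack [([0.544, -0.246, 0.053], 0.62, [345, 370])]
plain_knife [([0.6, -0.216, 0.108], 0.85, [373, 324]), ([0.559, -0.231, 0.117], 0.25, [352, 333])]
palette_knife [([0.521, -0.233, 0.108], 0.98, [330, 345])]
ink_tin [([0.492, -0.029, 0.065], 0.63, [272, 282])]
flat_tin [([0.392, 0.035, 0.047], 0.84, [210, 278]), ([0.548, 0.136, 0.14], 0.58, [275, 191])]
spirit [([0.699, -0.045, 0.082], 0.9, [382, 255]), ([0.563, -0.231, 0.119], 0.51, [355, 332]), ([0.524, -0.233, 0.109], 0.28, [332, 344])]
brayer [([0.373, -0.12, 0.045], 0.66, [220, 343]), ([0.58, 0.192, 0.013], 0.17, [282, 223])]
peg_mid [([0.582, 0.188, 0.012], 0.81, [284, 224]), ([0.559,
[... 876 characters left out ...]
 333])]
spirit [([0.695, -0.018, 0.102], 0.57, [315, 180])]
brayer [([0.378, -0.111, 0.047], 0.86, [369, 338])]
peg_mid [([0.58, 0.224, 0.012], 0.73, [206, 250])]
0.008 {'time': 1.3, 'joint_positions': array([-1.41 ,  0.381,  1.297,  0.   ,  1.464, -0.215]), 'qvel': array([ 0.001, -0.001, -0.001, -0.001, -0.001,  0.   ]), 'effort': array([  0.002, -44.833, -23.147,  -0.   ,   0.001,  -0.   ]), 'tcp_pos': array([ 0.202, -0.512,  0.239]), 'ee_rot': array([[ 0.93 ,  0.367,  0.   ],
       [ 0.367, -0.93 ,  0.   ],
       [ 0.   , -0.   , -1.   ]]), 'contact_force': array([0.331, 0.167, 0.306]), 'ft_torque': array([ 0.039,  0.007, -0.034]), 'finger_force': 0.0, 'finger_gap': 0.08544204908426109}
```

View pics/side0.png

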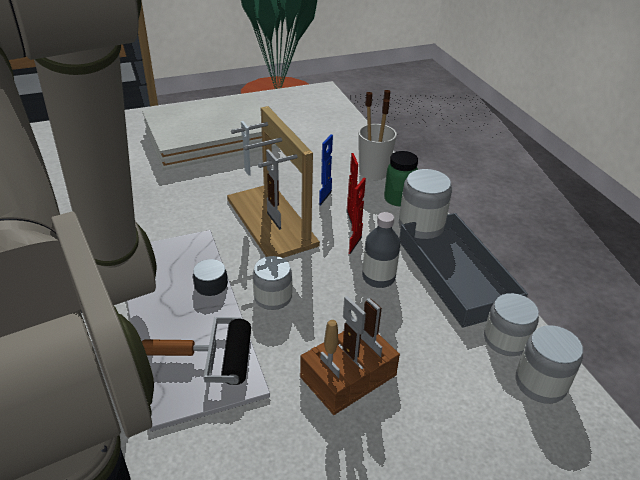

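View pics/top0.png

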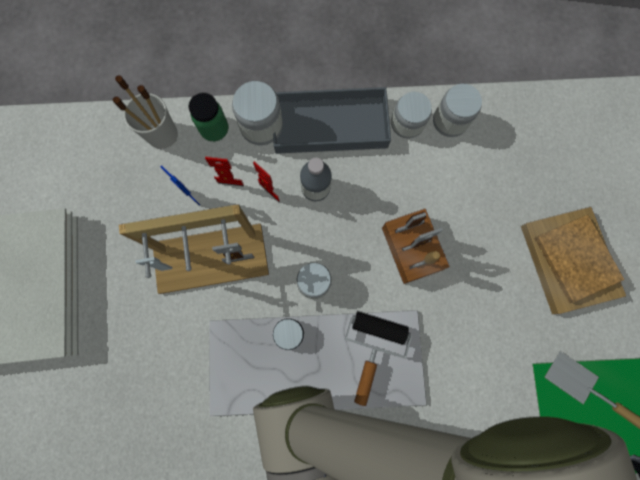

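The side view shows the rack at about (350,370). The eye knife is in its middle slot (352,325), between the palette knife and the plain knife. The twin hangs on the near (right) peg (275,190) and the gauge on the far peg (247,150). The top view agrees: stand (207,251), twin (233,252). The red and blue look-alikes are behind the stand. Next I fit the poses.

```bash
python3 - <<'E'
from h import *
np.set_printoptions(precision=4,suppress=True)
t=capture("top");s=capture("side")
for n,c in(("top",t),("side",s)):
    P=cloud(c)[c["depth"]>0]
    def sel(lo,hi):return P[((P>lo)&(P<hi)).all(1)]
    def rect(Q,l):
        r=cv2.minAreaRect(Q[:,:2].astype(np.float32)*1000);print(n,l,len(Q),r,'medz',np.median(Q[:,2]))
    b=sel([.52,.10,.212],[.70,.34,.232]); rect(b,"bar")
    r=sel([.46,-.30,.046],[.66,-.12,.064]); rect(r,"rack")
    k=sel([.46,-.30,.158],[.66,-.12,.185]); rect(k,"knife head top")
    k=sel([.46,-.30,.13],[.66,-.12,.185])
    np.save("k_"+n,k)
    e=sel([.46,.08,.192],[.66,.34,.21]); np.save("pg_"+n,e); 
    tw=sel([.46,.08,.205],[.60,.20,.225]);rect(tw,"twin top")
    m=nets.masks_of(n,"knife")
    for q in m[:2]:
        Q=cloud(c)[q["region"]&(c["depth"]>0)]; Q=Q[(Q[:,2]>.13)&(Q[:,0]<.7)&(Q[:,1]<-.1)]
        if len(Q)>10: rect(Q,"kmask head"); print(Q.min(0),Q.max(0))
K=[]
for n,c,a,z in(("a",t,(360,170,480,310),0),("b",t,(110,190,290,310),0),("c",s,(290,280,410,420),0),("d",s,(200,100,330,260),0)):
    x0,y0,x1,y1=a;K.append(cv2.resize(cv2.cvtColor(c["color"][y0:y1,x0:x1],cv2.COLOR_RGB2BGR),(400,300),interpolation=cv2.INTER_CUBIC))
cv2.imwrite("pics/z1.png",np.vstack([np.hstack(K[:2]),np.hstack(K[2:])]))
E
```

```text
top bar 1437 ((572.5501708984375, 218.18984985351562), (71.99574279785156, 210.16653442382812), 7.164912700653076) medz 0.22032966493369366
top rack 2181 ((563.497314453125, -222.86788940429688), (133.21192932128906, 92.99124908447266), 16.510583877563477) medz 0.05520396500243796
top knife head top 80 ((563.4492797851562, -222.47735595703125), (5.410983085632324, 42.89046096801758), 16.68025016784668) medz 0.16779979057802014
top twin top 252 ((571.6070556640625, 154.009033203125), (96.24365997314453, 50.334110260009766), 34.65953063964844) medz 0.21504520480013833
top kmask head 128 ((563.3595581054688, -222.5160675048828), (5.638571262359619, 43.3343505859375), 16.54627799987793) medz 0.1649853536475288
[ 0.5549 -0.244   0.1301] [ 0.5706 -0.2014  0.1716]
side bar 754 ((571.538818359375, 217.3013916015625), (74.0918197631836, 210.79722595214844), 7.541324615478516) medz 0.22135611078699824
side rack 2975 ((561.3171997070312, -221.66940307617188), (134.9193878173828, 94.18550109863281), 16.78437042236328) medz 0.055965467918974054
side knife head top 192 ((561.9547119140625, -222.0078125), (7.7947869300842285, 46.88725280761719), 14.877488136291504) medz 0.16689995661720214
side twin top 255 ((561.9019165039062, 160.43251037597656), (81.6430892944336, 72.28179168701172), 5.892877578735352) medz 0.21478309404319285
side kmask head 440 ((561.9816284179688, -222.1171875), (7.866586685180664, 46.654640197753906), 15.005480766296387) medz 0.1541416890689583
[ 0.5528 -0.2451  0.1301] [ 0.5705 -0.1998  0.1722]
```

View pics/z1.png

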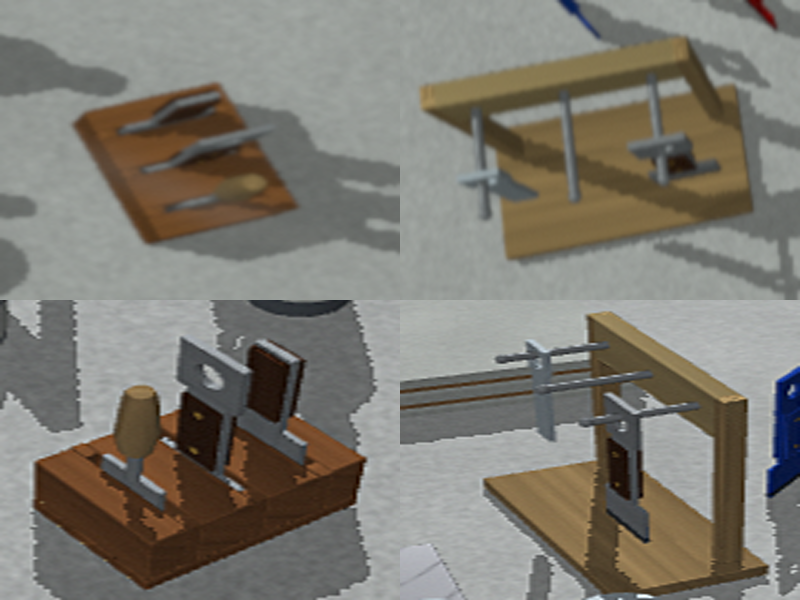

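The crop confirms the knife is in the middle slot with its eye clear at (210,375), and the twin is on the -y peg at (620,420). Now I fit the bar, pegs and twin tightly.

```bash
python3 - <<'E'
from h import *
np.set_printoptions(precision=4,suppress=True)
for n in("top","side"):
    c=capture(n);P=cloud(c)[c["depth"]>0]
    def sel(lo,hi):return P[((P>lo)&(P<hi)).all(1)]
    b=sel([.52,.10,.217],[.70,.34,.227])
    r0=cv2.minAreaRect((b[:,:2]*1000).astype(np.float32))
    a=np.deg2rad(7.3);X=np.array([np.cos(a),np.sin(a)])
    for _ in range(3):
        b2=b[b[:,:2]@X>np.percentile(b[:,:2]@X,97)-.022] if _==0 else b2
    r=cv2.minAreaRect((b2[:,:2]*1000).astype(np.float32));print(n,"bar",len(b2),r)
    a=np.deg2rad(r[2] if r[1][0]<r[1][1] else r[2]-90);X=np.array([np.cos(a),np.sin(a)]);Y=np.array([-X[1],X[0]])
    C=np.array(r[0])/1000-X*.009   # origin
    print("yaw",a,"origin",C)
    S=np.c_[(P[:,:2]-C)@X,(P[:,:2]-C)@Y,P[:,2]]
    for y0 in(-.07,0,.07):
        for lo,hi in((-.085,-.06),(-.06,-.005)):
            g=S[(S[:,0]>lo)&(S[:,0]<hi)&(abs(S[:,1]-y0)<.009)&(abs(S[:,2]-.2)<.008)]
            if len(g):print("peg",y0,lo,len(g),"minx",g[:,0].min(),"med",np.median(g,0), "maxz",np.percentile(g[:,2],95))
    for y0 in(-.07,.07):
        g=S[(S[:,0]>-.08)&(S[:,0]<-.005)&(abs(S[:,1]-y0)<.03)&(S[:,2]>.208)&(S[:,2]<.225)]
        print("head",y0,len(g),np.percentile(g,[2,50,98],axis=0).tolist() if len(g) else 0)
E
```

```text
top bar 1253 ((598.7797241210938, 221.18890380859375), (19.278594970703125, 209.4862823486328), 7.250716209411621)
yaw 0.12654887098195544 origin [0.5899 0.2201]
peg -0.07 -0.085 55 minx -0.07924472382713628 med [-0.0707 -0.0702  0.2021] maxz 0.20484637169147155
peg -0.07 -0.06 128 minx -0.05998879955720106 med [-0.0302 -0.0702  0.2019] maxz 0.2047637107754932
peg 0 -0.085 56 minx -0.07979872179892807 med [-0.0704 -0.0004  0.202 ] maxz 0.20413960140803847
peg 0 -0.06 146 minx -0.059597415182861 med [-0.0329 -0.0006  0.2016] maxz 0.20406153319124581
peg 0.07 -0.085 57 minx -0.07918772686755021 med [-0.0706  0.0692  0.2019] maxz 0.20488566686069362
peg 0.07 -0.06 147 minx -0.05998016683883785 med [-0.0323  0.069   0.2018] maxz 0.2058296083020744
head -0.07 96 [[-0.05355699491189636, -0.09113498630761427, 0.20889103203328568], [-0.05123471488608966, -0.07006655507642011, 0.21450270775248098], [-0.048129519884193186, -0.04920784692049292, 0.21731873680249447]]
head 0.07 41 [[-0.051692347075582165, 0.056053462628842296, 0.20805525772637806], [-0.04960640217563198, 0.07078715099357129, 0.2
[... 566 characters left out ...]
 -0.05991725959876537 med [-0.0334 -0.0016  0.2023] maxz 0.20533218299076902
peg 0.07 -0.085 35 minx -0.07868171010074537 med [-0.0699  0.069   0.2028] maxz 0.20550801753963388
peg 0.07 -0.06 95 minx -0.059664839338858 med [-0.0304  0.0685  0.2022] maxz 0.20538527255250036
head -0.07 78 [[-0.05457520051975207, -0.0931568692597229, 0.2082552974959409], [-0.052278701597644084, -0.07129812664495969, 0.2148770226728854], [-0.048155422188694244, -0.04626658636100926, 0.2183575323699684]]
head 0.07 25 [[-0.050873339024306886, 0.05404935051284455, 0.20821866581494802], [-0.04842154597252834, 0.06837044044437966, 0.21067031574107442], [-0.04511411282816127, 0.08634613563947262, 0.21251285143914245]]
```

```bash
python3 -m creep '[[[0,0,0,0,0,0.17,0.5],[0.118,-0.0484,0,0,0,0,0.5],[0.118,-0.0484,0,0,0,0,0.5],[0.118,-0.0484,0,0,0,0,0.5],[0.118,-0.0484,0,0,0,0,0.5],[0.118,-0.0484,0,0,0,0,0.5],[0.118,-0.0484,0,0,0,0,0.5],[0.118,-0.0484,0,0,0,0,0.5]]]'
python3 -m creep '[[[0.118,-0.0484,0,0,0,0,0.5],[0.118,-0.0484,0,0,0,0,0.5],[0.118,-0.0484,0,0,0,0,0.5],[0.118,-0.0484,0,0,0,0,0.5],[0.118,-0.0484,0,0,0,0,0.5],[0,0,0,0,0,0,0.5],[0,0,0,0,0,0,0.5]]]'
cat >> h.py <<'E'
def go(x,y,z,psi):
    s=env.observe();R=np.array(s["ee_rot"]);p=np.array(s["tcp_pos"])
    print("t",round(s["time"],2),"p",p.round(4),"psi",round(float(np.arctan2(R[1,0],R[0,0])),4),"tilt",R[:,2].round(4),"F",np.round(s["contact_force"],1),"gap",round(s["finger_gap"],4))
    t=np.array([[np.cos(psi),np.sin(psi),0],[np.sin(psi),-np.cos(psi),0],[0,0,-1]])@(np.array([x,y,z])-p)
    print("turn z",round(float(np.arctan2(R[1,0],R[0,0])-psi)/.5,3),"total shift units (psi reached)",(t/.3).round(4),"rows at .12:",np.linalg.norm(t)/.036)
E
python3 -c "
from h import *
go(.559,-.2235,.138,.29)"
```

```text
time: 2.4
tcp_pos: [0.4112, -0.342, 0.2394]
ee_rot: [[0.958, 0.287, 0.0], [0.287, -0.958, -0.0], [0.0, 0.0, -1.0]]
contact_force: [-0.1, -1.4, 0.5]
finger_gap: 0.064
finger_force: 0.0
time: 3.1
tcp_pos: [0.5591, -0.2225, 0.239]
ee_rot: [[0.958, 0.288, -0.001], [0.288, -0.958, 0.0], [-0.001, -0.0, -1.0]]
contact_force: [-0.6, -0.9, -0.1]
finger_gap: 0.0639
finger_force: 0.0
t 3.1 p [ 0.5591 -0.2225  0.239 ] psi 0.2922 tilt [-5.e-04  0.e+00 -1.e+00] F [-0.6 -0.9 -0.1] gap 0.0639
turn z 0.004 total shift units (psi reached) [-0.0012  0.0033  0.3368] rows at .12: 2.8064318510943074
```

```bash
python3 -m creep '[[[0,0.003,0.085,0,0,0,0.5],[0,0,0.085,0,0,0,0.5],[0,0,0.085,0,0,0,0.5],[0,0,0.08,0,0,0,0.5],[0,0,0,0,0,0,-0.2],[0,0,0,0,0,0,-0.5],[0,0,0,0,0,0,-0.5],[0,0,0,0,0,0,-0.5]]]'
python3 -m creep '[[[0,0,0,0,0,0,-0.5],[0,0,0,0,0,0,-0.5]]]'
python3 - <<'E'
from h import *
go(.559,-.2235,.31,.29)
s=capture("side");save(s,"g1.png");cv2.imwrite("pics/g1c.png",cv2.resize(s["color"][200:420,220:480,::-1],None,fx=2.5,fy=2.5))
E
```

```text
time: 3.9
tcp_pos: [0.5592, -0.2243, 0.1401]
ee_rot: [[0.958, 0.286, 0.001], [0.286, -0.958, -0.001], [0.001, 0.002, -1.0]]
contact_force: [-0.8, 0.1, -0.4]
finger_gap: 0.0425
finger_force: 60.9
time: 4.1
tcp_pos: [0.5591, -0.2239, 0.1393]
ee_rot: [[0.958, 0.287, 0.0], [0.287, -0.958, -0.0], [0.0, 0.001, -1.0]]
contact_force: [-0.8, -0.5, -0.8]
finger_gap: 0.0428
finger_force: 60.9
t 4.1 p [ 0.5591 -0.2239  0.1393] psi 0.2908 tilt [ 3.e-04 -5.e-04 -1.e+00] F [-0.8 -0.5 -0.8] gap 0.0428
turn z 0.002 total shift units (psi reached) [ 1.000e-04 -1.200e-03 -5.691e-01] rows at .12: 4.742305134747587
```

View pics/g1c.png

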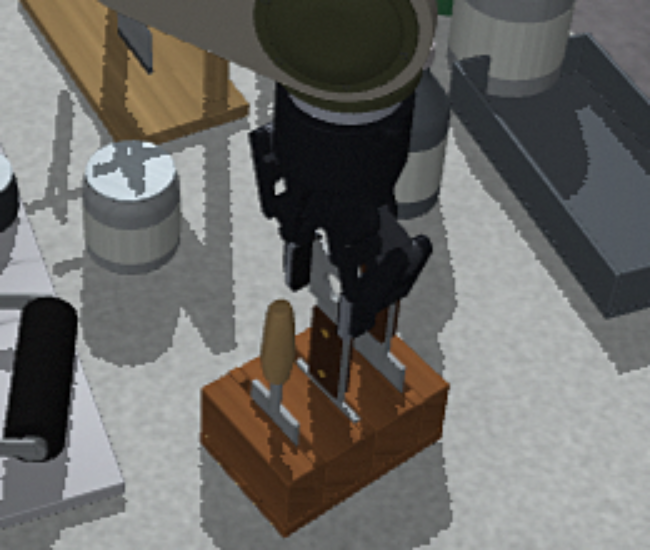

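```bash
python3 -m creep '[[[0,0,-0.1,0,0,0,-0.5],[0,0,-0.13,0,0,0,-0.5],[0,0,-0.14,0,0,0,-0.5],[0,0,-0.14,0,0,0,-0.5],[0,0,0,0,0,0.16,-0.5],[0,0,0,0,0,0.16,-0.5],[0,0,0,0,0,0,-0.5]]]'
python3 -c "
from h import *
go(.4801,.1362,.2923,.13)"
```

```text
time: 4.85
tcp_pos: [0.5593, -0.2235, 0.292]
ee_rot: [[0.991, 0.13, 0.001], [0.13, -0.991, 0.0], [0.001, -0.0, -1.0]]
contact_force: [-0.3, 0.2, -2.5]
finger_gap: 0.0428
finger_force: 61.4
t 4.85 p [ 0.5593 -0.2235  0.292 ] psi 0.1305 tilt [ 6.e-04  1.e-04 -1.e+00] F [-0.3  0.2 -2.5] gap 0.0428
turn z 0.001 total shift units (psi reached) [-1.0620e-01 -1.2231e+00 -1.0000e-03] rows at .12: 10.230605795171194
```

12 rows of (-0.009, -0.102).

```bash
python3 -m creep '[[[-0.009,-0.06,0,0,0,0,-0.5],[-0.009,-0.102,0,0,0,0,-0.5],[-0.009,-0.102,0,0,0,0,-0.5],[-0.009,-0.102,0,0,0,0,-0.5],[-0.009,-0.102,0,0,0,0,-0.5],[-0.009,-0.102,0,0,0,0,-0.5],[-0.009,-0.102,0,0,0,0,-0.5],[-0.009,-0.102,0,0,0,0,-0.5]]]'
python3 -m creep '[[[-0.009,-0.102,0,0,0,0,-0.5],[-0.009,-0.102,0,0,0,0,-0.5],[-0.008,-0.102,0,0,0,0,-0.5],[-0.008,-0.09,0,0,0,0,-0.5],[0,-0.053,0,0,0,0,-0.5],[0,0,0.1,0,0,0,-0.5],[0,0,0.1,0,0,0,-0.5],[0,0,0.08,0,0,0,-0.5]]]'
python3 -m creep '[[[0,0,0.053,0,0,0,-0.5],[0,0,0,0,0,0,-0.5],[0,0,0,0,0,0,-0.5]]]'
python3 - <<'E'
from h import *
np.set_printoptions(precision=4,suppress=True)
go(.4801,.1362,.1923,.13)
s=capture("side");cv2.imwrite("pics/h1c.png",cv2.resize(s["color"][120:300,160:360,::-1],None,fx=3,fy=3,interpolation=cv2.INTER_CUBIC))
O=np.array([.589,.221]);X=np.array([np.cos(.13),np.sin(.13)]);Y=np.array([-X[1],X[0]])
for n in("side","top"):
    c=s if n=="side" else capture("top")
    P=cloud(c)[c["depth"]>0];S=np.c_[(P[:,:2]-O)@X,(P[:,:2]-O)@Y,P[:,2]]
    g=S[(S[:,0]>-.135)&(S[:,0]<-.09)&(abs(S[:,1]+.07)<.04)&(S[:,2]>.055)&(S[:,2]<.225)]
    for z in np.arange(.06,.225,.01):
        q=g[abs(g[:,2]-z)<.005]
        if len(q)>3:print(n,round(z,3),len(q),np.percentile(q,[5,50,95],axis=0)[:,:2].round(4).tolist())
    print(n,"knife spots",[(((np.array(r["at"][:2])-O)@X).round(4),((np.array(r["at"][:2])-O)@Y).round(4),r["at"][2].round(4),round(float(r["score"]),2)) for r in nets.spot_in(n,"knife")])
E
```

```text
time: 5.65
tcp_pos: [0.507, 0.005, 0.2917]
ee_rot: [[0.991, 0.133, -0.0], [0.133, -0.991, 0.0], [0.0, -0.0, -1.0]]
contact_force: [0.3, 0.1, -0.6]
finger_gap: 0.0428
finger_force: 61.4
time: 6.45
tcp_pos: [0.4792, 0.1362, 0.2063]
ee_rot: [[0.991, 0.133, -0.001], [0.133, -0.991, 0.0], [-0.001, -0.0, -1.0]]
contact_force: [0.6, -0.0, -2.5]
finger_gap: 0.0425
finger_force: 61.4
time: 6.75
tcp_pos: [0.48, 0.136, 0.1924]
ee_rot: [[0.991, 0.132, 0.0], [0.132, -0.991, 0.0], [0.0, -0.0, -1.0]]
contact_force: [1.0, -0.4, -0.2]
finger_gap: 0.0429
finger_force: 61.4
t 6.75 p [0.48   0.136  0.1924] psi 0.1321 tilt [ 0.0004  0.0002 -1.    ] F [ 1.  -0.4 -0.2] gap 0.0429
turn z 0.004 total shift units (psi reached) [ 0.0004 -0.0007  0.0005] rows at .12: 0.007870391774581624
side 0.07 38 [[-0.1167, -0.0995], [-0.1157, -0.0784], [-0.1134, -0.0436]]
side 0.08 57 [[-0.1169, -0.1001], [-0.1158, -0.0732], [-0.1128, -0.0422]]
side 0.09 43 [[-0.1169, -0.0983], [-0.1157, -0.0732], [-0.1137, -0.0452]]
side 0.1 51 [[-0.1168, -0.0983], [-0.1157, -0.0768], [-0.1126, -0.0439]]
side 0.11 33 [[-0.118, -0.0954], [
[... 275 characters left out ...]
-0.1208, -0.0854], [-0.1186, -0.0801], [-0.1096, -0.058]]
side 0.16 47 [[-0.1203, -0.0848], [-0.1181, -0.0807], [-0.1095, -0.0596]]
side 0.17 34 [[-0.1204, -0.0846], [-0.1161, -0.0816], [-0.1091, -0.0683]]
side 0.18 7 [[-0.1203, -0.093], [-0.1154, -0.0889], [-0.1115, -0.0645]]
side 0.19 57 [[-0.1307, -0.1017], [-0.1237, -0.0502], [-0.114, -0.0442]]
side 0.2 91 [[-0.1314, -0.1046], [-0.1251, -0.0964], [-0.1145, -0.0448]]
side 0.21 102 [[-0.1316, -0.1048], [-0.125, -0.0961], [-0.1132, -0.0452]]
side 0.22 84 [[-0.1313, -0.1056], [-0.1265, -0.0921], [-0.1141, -0.0433]]Traceback (most recent call last):
  File "<stdin>", line 13, in <module>
AttributeError: 'float' object has no attribute 'round'
```

View pics/h1c.png

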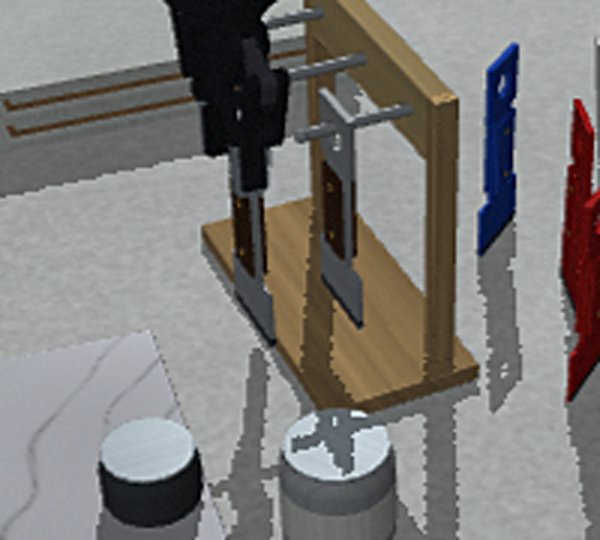

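The picture shows the gripped knife hanging vertical at (250,250), in line with the peg tip at (300,135). The measured blade centre, y ≈ -0.071, matches the peg, so I insert.

```bash
python3 -m creep '[[[0.03,0,0,0,0,0,-0.5],[0.04,0,0,0,0,0,-0.5],[0.04,0,0,0,0,0,-0.5],[0.04,0,0,0,0,0,-0.5],[0.012,0,0,0,0,0,-0.5],[0,0,0,0,0,0,-0.5],[0,0,0,0,0,0,-0.5]]]'
cat >> h.py <<'E'
O=np.array([.589,.221]);X=np.array([np.cos(.13),np.sin(.13)]);Y=np.array([-X[1],X[0]])
def stand(c):
    P=cloud(c);return np.dstack([(P[...,:2]-O)@X,(P[...,:2]-O)@Y,P[...,2]])
def blades():
    s=capture("side");S=stand(s)[s["depth"]>0]
    for z0,z1 in((.055,.1),(.11,.165)):
        g=S[(S[:,0]>-.13)&(S[:,0]<.02)&(abs(S[:,1]+.07)<.033)&(S[:,2]>z0)&(S[:,2]<z1)]
        h,e=np.histogram(g[:,0],np.arange(-.13,.022,.004));print(z0,[(round(a*1000),int(b)) for a,b in zip(e,h) if b>5], "ymed",np.median(g[:,1]).round(4))
    return s
E
python3 - <<'E'
from h import *
go(.5327,.1427,.1863,.13)
s=blades();cv2.imwrite("pics/i1c.png",cv2.resize(s["color"][120:300,160:360,::-1],None,fx=3,fy=3,interpolation=cv2.INTER_CUBIC))
E
```

```text
time: 7.55
tcp_pos: [0.5277, 0.1422, 0.192]
ee_rot: [[0.991, 0.131, -0.0], [0.131, -0.991, -0.0], [-0.0, -0.0, -1.0]]
contact_force: [-0.8, -0.0, -1.8]
finger_gap: 0.0429
finger_force: 61.4
t 7.55 p [0.5277 0.1422 0.192 ] psi 0.131 tilt [-1.e-04 -0.e+00 -1.e+00] F [-0.8 -0.  -1.8] gap 0.0429
turn z 0.002 total shift units (psi reached) [0.0168 0.0007 0.0191] rows at .12: 0.2117216148677374
0.055 [(-70, 166), (-66, 14), (-58, 6), (-54, 115), (-50, 8), (-2, 53), (2, 15), (6, 13), (10, 13), (14, 16)] ymed -0.0905
0.11 [(-74, 131), (-70, 46), (-66, 40), (-62, 24), (-58, 62), (-54, 48), (-50, 41), (-46, 14), (-2, 60), (2, 20), (6, 9), (10, 14), (14, 12)] ymed -0.082
```

View pics/i1c.png

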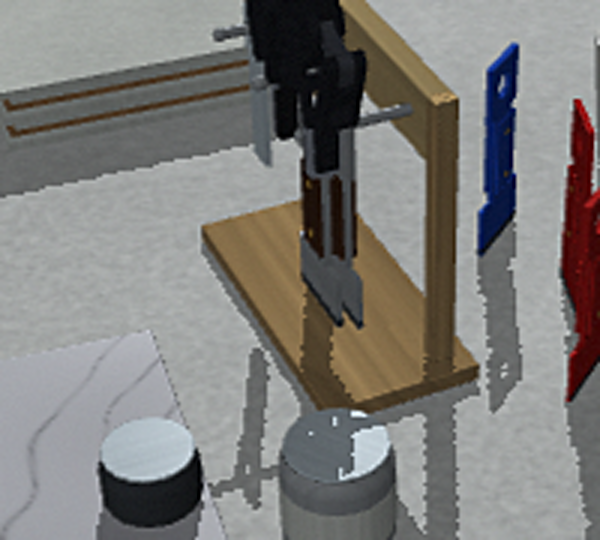

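The knife is threaded just in front of the twin, and the force stays low. I nudge it 6 mm further, lower it onto the peg, release and rise.

```bash
python3 -m creep '[[[0.01,0,0,0,0,0,-0.5],[0.01,0,0,0,0,0,-0.5],[0,0,0.01,0,0,0,-0.5],[0,0,0.01,0,0,0,-0.5],[0,0,0,0,0,0,-0.5],[0,0,0,0,0,0,0.0],[0,0,0,0,0,0,0.4],[0,0,0,0,0,0,0.4]]]'
python3 -m creep '[[[0,0,0,0,0,0,0.4],[0,0,-0.03,0,0,0,0.4],[0,0,-0.07,0,0,0,0.4],[0,0,-0.08,0,0,0,0.4],[0,0,-0.08,0,0,0,0.4],[-0.06,0,-0.02,0,0,0,-0.6],[-0.06,0,0,0,0,0,-0.6],[0,0,0,0,0,0,-0.6]]]'
python3 - <<'E'
from h import *
go(.5,.14,.194,.13)
s=blades();cv2.imwrite("pics/j1c.png",cv2.resize(s["color"][120:300,160:360,::-1],None,fx=3,fy=3,interpolation=cv2.INTER_CUBIC))
E
```

```text
time: 8.4
tcp_pos: [0.534, 0.143, 0.1861]
ee_rot: [[0.991, 0.13, 0.001], [0.13, -0.991, 0.0], [0.001, 0.0, -1.0]]
contact_force: [-0.7, -0.1, -0.2]
finger_gap: 0.0597
finger_force: 0.0
time: 9.2
tcp_pos: [0.497, 0.1383, 0.2713]
ee_rot: [[0.991, 0.131, 0.001], [0.131, -0.991, 0.0], [0.001, 0.0, -1.0]]
contact_force: [-0.6, -0.3, -0.7]
finger_gap: 0.018
finger_force: 0.0
t 9.2 p [0.497  0.1383 0.2713] psi 0.131 tilt [ 1.3e-03  1.0e-04 -1.0e+00] F [-0.6 -0.3 -0.7] gap 0.018
turn z 0.002 total shift units (psi reached) [ 0.0107 -0.0042  0.2576] rows at .12: 2.1484281133124408
0.055 [(-70, 30), (-66, 192), (-62, 8), (-50, 120), (-46, 33), (-2, 54), (2, 17), (6, 13), (10, 14), (14, 11)] ymed -0.0869
0.11 [(-70, 150), (-66, 46), (-62, 40), (-58, 40), (-54, 46), (-50, 51), (-46, 37), (-2, 59), (2, 17), (6, 18), (10, 12), (14, 18)] ymed -0.0822
```

View pics/j1c.png

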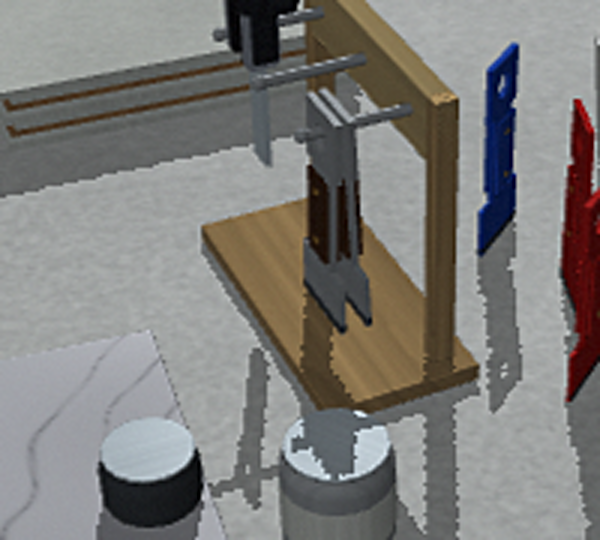

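Both knives now hang on the peg, at about (330,130), and the gripper is empty. Next I straddle the peg with an 18 mm gap and push the heads back.

```bash
python3 -m creep '[[[0,-0.001,0.08,0,0,0,-0.6],[0,0,0.09,0,0,0,-0.6],[0,0,0.087,0,0,0,-0.6],[0,0,0,0,0,0,-0.6],[0.04,0,0,0,0,0,-0.6],[0.025,0,0,0,0,0,-0.6],[0.025,0,0,0,0,0,-0.6],[0.025,0,0,0,0,0,-0.6]]]'
python3 -m creep '[[[0.025,0,0,0,0,0,-0.6],[0.025,0,0,0,0,0,-0.6],[0.02,0,0,0,0,0,-0.6],[0.015,0,0,0,0,0,-0.6],[0.01,0,0,0,0,0,-0.6],[0.005,0,0,0,0,0,-0.6],[0,0,0,0,0,0,-0.6]]]'
python3 - <<'E'
from h import *
p=O-.07*Y-.0285*X
go(p[0],p[1],.194,.13)
blades()
E
```

```text
time: 10.05
tcp_pos: [0.5329, 0.1432, 0.1935]
ee_rot: [[0.991, 0.13, 0.0], [0.13, -0.991, -0.0], [0.0, 0.0, -1.0]]
contact_force: [-1.8, -0.4, 1.0]
finger_gap: 0.0167
finger_force: 0.7
time: 10.75
tcp_pos: [0.5623, 0.147, 0.1928]
ee_rot: [[0.991, 0.13, 0.0], [0.13, -0.991, 0.0], [0.0, -0.0, -1.0]]
contact_force: [-0.3, 0.3, -0.0]
finger_gap: 0.0173
finger_force: 0.1
t 10.75 p [0.5623 0.147  0.1928] psi 0.1307 tilt [ 4.e-04  1.e-04 -1.e+00] F [-0.3  0.3 -0. ] gap 0.0173
turn z 0.001 total shift units (psi reached) [ 0.0251  0.0004 -0.0041] rows at .12: 0.21235964166619417
0.055 [(-30, 200), (-26, 27), (-10, 113), (-6, 51), (-2, 45), (2, 12), (6, 9), (10, 9), (14, 9)] ymed -0.0833
0.11 [(-34, 95), (-30, 75), (-26, 48), (-22, 38), (-18, 35), (-14, 53), (-10, 35), (-6, 23), (-2, 63), (2, 15), (6, 16), (10, 10), (14, 14)] ymed -0.0814
```

```bash
python3 -m creep '[[[0.008,0,0,0,0,0,-0.6],[0.008,0,0,0,0,0,-0.6],[0.006,0,0,0,0,0,-0.6],[0,0,0,0,0,0,-0.6]]]'
python3 -m creep '[[[0.004,0,0,0,0,0,-0.6],[0,0,0,0,0,0,-0.6]]]'
python3 - <<'E'
from h import *
go(.5698,.1479,.194,.13);blades()
E
```

```text
time: 11.2
tcp_pos: [0.569, 0.1479, 0.1928]
ee_rot: [[0.991, 0.13, 0.0], [0.13, -0.991, 0.0], [0.0, -0.0, -1.0]]
contact_force: [-0.4, -1.0, -0.4]
finger_gap: 0.017
finger_force: 0.0
time: 11.4
tcp_pos: [0.5699, 0.1481, 0.1928]
ee_rot: [[0.991, 0.13, 0.0], [0.13, -0.991, 0.0], [0.0, -0.0, -1.0]]
contact_force: [-0.2, -0.6, -0.3]
finger_gap: 0.0172
finger_force: 0.3
t 11.4 p [0.5699 0.1481 0.1928] psi 0.1308 tilt [ 1.e-04  1.e-04 -1.e+00] F [-0.2 -0.6 -0.3] gap 0.0172
turn z 0.002 total shift units (psi reached) [-0.0004  0.0005 -0.0039] rows at .12: 0.03301181441501751
0.055 [(-26, 141), (-22, 98), (-18, 7), (-10, 7), (-6, 126), (-2, 45), (2, 14), (6, 12), (10, 11), (14, 11)] ymed -0.0852
0.11 [(-30, 9), (-26, 148), (-22, 46), (-18, 42), (-14, 30), (-10, 51), (-6, 42), (-2, 81), (2, 16), (6, 12), (10, 14), (14, 11)] ymed -0.0816
```

```bash
python3 -m creep '[[[0.006,0,0,0,0,0,-0.6],[0.004,0,0,0,0,0,-0.6],[0,0,0,0,0,0,-0.6]]]'
python3 -m creep '[[[0.004,0,0,0,0,0,-0.6],[0,0,0,0,0,0,-0.6]]]'
python3 -m creep '[[[0.004,0,0,0,0,0,-0.6],[0,0,0,0,0,0,-0.6]]]'
python3 -c "
from h import *
blades()"
```

```text
time: 11.75
tcp_pos: [0.573, 0.1484, 0.1929]
ee_rot: [[0.991, 0.13, 0.0], [0.13, -0.991, 0.0], [0.0, 0.0, -1.0]]
contact_force: [-0.2, -0.3, 0.5]
finger_gap: 0.0173
finger_force: 0.5
time: 11.95
tcp_pos: [0.574, 0.1486, 0.1929]
ee_rot: [[0.991, 0.13, -0.0], [0.13, -0.991, -0.0], [-0.0, 0.0, -1.0]]
contact_force: [-3.7, 0.7, 0.6]
finger_gap: 0.0172
finger_force: 1.3
time: 12.15
tcp_pos: [0.5749, 0.1487, 0.1931]
ee_rot: [[0.991, 0.13, -0.001], [0.13, -0.991, -0.0], [-0.001, 0.0, -1.0]]
contact_force: [-4.7, 0.1, 3.0]
finger_gap: 0.0171
finger_force: 2.8
0.055 [(-34, 77), (-30, 164), (-26, 26), (-6, 169), (-2, 45), (2, 10), (6, 17), (10, 14), (14, 13)] ymed -0.0822
0.11 [(-30, 58), (-26, 103), (-22, 70), (-18, 40), (-14, 13), (-10, 66), (-6, 40), (-2, 102), (2, 26), (6, 14), (10, 9), (14, 19)] ymed -0.0814
```

Contact with the bar shows up as about 4 N. I back off along the peg, rise and let them settle.

```bash
python3 -m creep '[[[-0.005,0,0,0,0,0,-0.6],[-0.01,0,0,0,0,0,-0.6],[-0.03,0,0,0,0,0,-0.6],[-0.05,0,0,0,0,0,-0.6],[-0.08,0,0,0,0,0,-0.6],[-0.1,0,0,0,0,0,-0.6],[0,0,-0.08,0,0,0,-0.6],[0,0,-0.12,0,0,0,-0.6]]]'
python3 -m creep '[[[0,0,-0.12,0,0,0,-0.6],[-0.1,0,0,0,0,0,-0.6],[-0.1,0,0,0,0,0,-0.6],[0,0,0,0,0,0,-0.6],[0,0,0,0,0,0,-0.6],[0,0,0,0,0,0,-0.6],[0,0,0,0,0,0,-0.6],[0,0,0,0,0,0,-0.6]]]'
python3 - <<'E'
from h import *
s=blades();t=capture("top");np.set_printoptions(precision=4,suppress=True)
for n,c in(("side",s),("top",t)):
    S=stand(c)[c["depth"]>0];g=S[(S[:,0]>-.05)&(S[:,0]<-.001)&(abs(S[:,1]+.07)<.025)&(S[:,2]>.208)&(S[:,2]<.2195)]
    h,e=np.histogram(g[:,0],np.arange(-.05,.002,.002));print(n,[(round(a*1000),int(b)) for a,b in zip(e,h) if b>2],np.percentile(g[:,1:],[3,97],axis=0).tolist())
a=cv2.resize(s["color"][120:300,180:340,::-1],(400,450));b=cv2.resize(t["color"][190:300,140:280,::-1],(400,314));b=cv2.copyMakeBorder(b,0,136,0,0,0)
cv2.imwrite("pics/f1.png",np.hstack([a,b]))
E
```

```text
time: 13.0
tcp_pos: [0.4913, 0.1379, 0.2521]
ee_rot: [[0.991, 0.13, -0.004], [0.13, -0.991, -0.0], [-0.004, -0.0, -1.0]]
contact_force: [-0.5, 0.1, 1.0]
finger_gap: 0.0168
finger_force: 0.0
time: 13.8
tcp_pos: [0.4343, 0.1302, 0.2885]
ee_rot: [[0.991, 0.13, -0.0], [0.13, -0.991, 0.0], [-0.0, -0.0, -1.0]]
contact_force: [-0.1, -0.2, -0.4]
finger_gap: 0.0172
finger_force: 0.0
0.055 [(-34, 90), (-30, 154), (-26, 25), (-10, 8), (-6, 163), (-2, 45), (2, 9), (6, 14), (10, 16), (14, 11)] ymed -0.0823
0.11 [(-30, 60), (-26, 111), (-22, 61), (-18, 35), (-14, 19), (-10, 64), (-6, 38), (-2, 106), (2, 36), (6, 12), (10, 17), (14, 13)] ymed -0.0815
side [(-12, 36), (-10, 21), (-8, 13), (-6, 16), (-4, 19), (-2, 5)] [[-0.09227261853584008, 0.208204413495988], [-0.049745268049209077, 0.21797505056582972]]
top [(-12, 9), (-10, 48), (-8, 28), (-6, 31), (-4, 28), (-2, 13)] [[-0.09233735428989884, 0.20844915111262394], [-0.04972324080698644, 0.21712066079760048]]
```

View pics/f1.png

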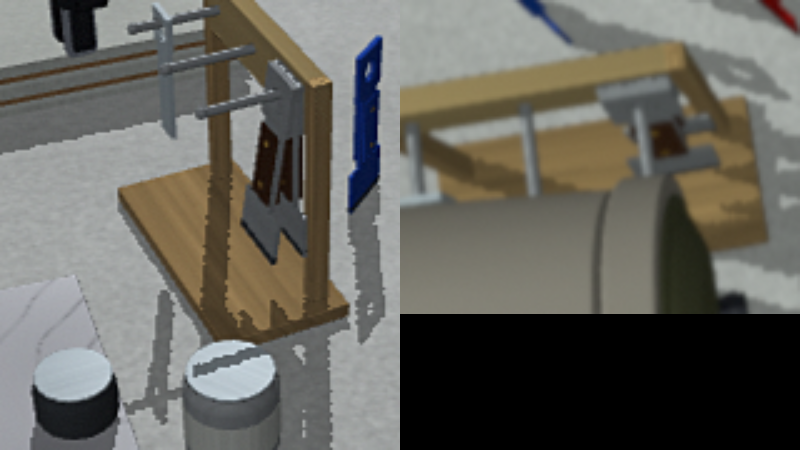

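The crops show both knives on the peg and home against the bar, but the front knife is wedged slightly tilted, blade outward by about 0.17 rad. It is too close to the 0.2 limit and not hanging freely, so I'll push lightly on its handle to rock it upright.

```bash
python3 -c "
from h import *
p=O-.07*Y-.068*X
go(p[0],p[1],.152,.13)"
```

```text
t 13.9 p [0.4342 0.1302 0.2886] psi 0.1308 tilt [-4.e-04  0.e+00 -1.e+00] F [ 0.2  0.1 -0.5] gap 0.0167
turn z 0.002 total shift units (psi reached) [ 0.3243 -0.      0.4553] rows at .12: 4.6580478477333065
```

```bash
python3 -m creep '[[[0.1,0,0.02,0,0,0,-0.6],[0.12,0,0.08,0,0,0,-0.6],[0.104,0,0.1,0,0,0,-0.6],[0,0,0.1,0,0,0,-0.6],[0,0,0.06,0,0,0,-0.6],[0,0,0.05,0,0,0,-0.6],[0,0,0,0,0,0,-0.6]]]'
python3 -m creep '[[[0,0,0.025,0,0,0,-0.6],[0,0,0.02,0,0,0,-0.6],[0,0,0,0,0,0,-0.6]]]'
python3 -c "
from h import *
p=O-.07*Y-.034*X
go(p[0],p[1],.152,.13)"
```

```text
time: 14.6
tcp_pos: [0.5296, 0.1428, 0.1638]
ee_rot: [[0.991, 0.13, -0.004], [0.13, -0.991, -0.0], [-0.004, -0.0, -1.0]]
contact_force: [0.4, 0.1, 0.3]
finger_gap: 0.0174
finger_force: 0.0
time: 14.9
tcp_pos: [0.5301, 0.1428, 0.152]
ee_rot: [[0.991, 0.13, -0.001], [0.13, -0.991, -0.0], [-0.001, -0.0, -1.0]]
contact_force: [0.4, -0.1, 0.6]
finger_gap: 0.017
finger_force: 0.0
t 14.9 p [0.5301 0.1428 0.152 ] psi 0.1308 tilt [-6.e-04 -1.e-04 -1.e+00] F [ 0.4 -0.1  0.6] gap 0.017
turn z 0.002 total shift units (psi reached) [ 1.151e-01  3.000e-04 -1.000e-04] rows at .12: 0.959409790997607
```

```bash
python3 -m creep '[[[0.04,0,0,0,0,0,-0.6],[0.04,0,0,0,0,0,-0.6],[0.02,0,0,0,0,0,-0.6],[0.008,0,0,0,0,0,-0.6],[0.007,0,0,0,0,0,-0.6],[0,0,0,0,0,0,-0.6]]]'
python3 -m creep '[[[0.006,0,0,0,0,0,-0.6],[0,0,0,0,0,0,-0.6]]]'
cat >> h.py <<'E'
def tilt():
    s=capture("side");S=stand(s);m=(s["depth"]>0)
    g=S[m];g=g[(abs(g[:,1]+.07)<.035)&(g[:,0]>-.06)&(g[:,0]<-.012)&(g[:,2]>.055)&(g[:,2]<.1)]
    k=g[g[:,0]<-.018]
    for l,q in(("knife",k),("twin",g[g[:,0]>-.014])):
        if len(q)>20:
            f=np.polyfit(q[:,2],q[:,0],1);print(l,len(q),"blade x at .08",round(np.polyval(f,.08),4),"slope",round(f[0],3))
    h=S[m];h=h[(abs(h[:,1]+.07)<.024)&(h[:,0]>-.05)&(h[:,0]<-.001)&(h[:,2]>.209)&(h[:,2]<.2195)]
    if len(h):print("head top x",np.percentile(h[:,0],[3,30,60,97]).round(4),"z",np.percentile(h[:,2],97).round(4))
    return s
E
python3 -c "
from h import *
tilt();blades()"
```

```text
time: 15.5
tcp_pos: [0.5643, 0.1474, 0.1524]
ee_rot: [[0.991, 0.131, -0.0], [0.131, -0.991, -0.0], [-0.0, 0.0, -1.0]]
contact_force: [-0.2, 0.7, -0.3]
finger_gap: 0.017
finger_force: 0.0
time: 15.7
tcp_pos: [0.5661, 0.1476, 0.1523]
ee_rot: [[0.991, 0.13, -0.0], [0.13, -0.991, -0.0], [-0.0, -0.0, -1.0]]
contact_force: [0.4, -0.3, -0.0]
finger_gap: 0.017
finger_force: 0.1
knife 262 blade x at .08 -0.0248 slope 0.098
head top x [-0.0498 -0.0452 -0.037  -0.0024] z 0.2185
0.055 [(-30, 85), (-26, 157), (-22, 17), (-10, 8), (-6, 141), (-2, 43), (2, 9), (6, 13), (10, 12), (14, 11)] ymed -0.0837
0.11 [(-46, 32), (-42, 43), (-38, 18), (-34, 13), (-30, 26), (-26, 70), (-22, 40), (-18, 40), (-14, 24), (-10, 60), (-6, 45), (-2, 100), (2, 27), (6, 16), (10, 17), (14, 8)] ymed -0.0824
```

```bash
python3 -m creep '[[[0.006,0,0,0,0,0,-0.6],[0.006,0,0,0,0,0,-0.6],[0,0,0,0,0,0,-0.6]]]'
python3 -m creep '[[[0.005,0,0,0,0,0,-0.6],[0,0,0,0,0,0,-0.6]]]'
python3 -c "
from h import *
tilt()"
python3 -m creep '[[[-0.01,0,0,0,0,0,-0.6],[-0.03,0,0,0,0,0,-0.6],[-0.04,0,0,0,0,0,-0.6],[0,0,0,0,0,0,-0.6],[0,0,0,0,0,0,-0.6]]]'
python3 -c "
from h import *
tilt();blades()"
```

```text
time: 16.1
tcp_pos: [0.5676, 0.1478, 0.1521]
ee_rot: [[0.991, 0.131, -0.006], [0.131, -0.991, -0.001], [-0.006, 0.0, -1.0]]
contact_force: [-12.6, -3.1, 5.2]
finger_gap: 0.0171
finger_force: 4.1
time: 16.3
tcp_pos: [0.5677, 0.1478, 0.1521]
ee_rot: [[0.991, 0.131, -0.01], [0.131, -0.991, -0.002], [-0.01, 0.0, -1.0]]
contact_force: [-19.8, -4.2, 10.1]
finger_gap: 0.0173
finger_force: 6.5
knife 239 blade x at .08 -0.0207 slope 0.04
head top x [-0.0487 -0.0464 -0.0401 -0.0023] z 0.2192
time: 16.85
tcp_pos: [0.5478, 0.1451, 0.1526]
ee_rot: [[0.991, 0.13, 0.001], [0.13, -0.991, 0.0], [0.001, 0.0, -1.0]]
contact_force: [0.5, -0.7, 0.7]
finger_gap: 0.0173
finger_force: 0.0
knife 233 blade x at .08 -0.0206 slope 0.038
head top x [-0.0157 -0.0137 -0.0055 -0.0016] z 0.2181
0.055 [(-26, 21), (-22, 209), (-18, 14), (-6, 122), (-2, 41), (2, 11), (6, 10), (10, 14), (14, 17)] ymed -0.0858
0.11 [(-66, 23), (-62, 39), (-58, 27), (-54, 12), (-50, 13), (-46, 6), (-26, 65), (-22, 107), (-18, 40), (-14, 36), (-10, 44), (-6, 48), (-2, 101), (2, 28), (6, 17), (10, 16), (14, 13)] ymed -0.0822
```

The knife now hangs within about 0.04 rad of vertical, near -14 mm. I retreat and check.

```bash
python3 -m creep '[[[-0.04,0,0,0,0,0,-0.6],[0,0,-0.05,0,0,0,-0.6],[0,0,-0.1,0,0,0,-0.6],[0,0,-0.12,0,0,0,-0.6],[0,0,-0.12,0,0,0,-0.6],[-0.12,0,0,0,0,0,-0.6],[-0.12,0,0,0,0,0,-0.6],[-0.1,0,0,0,0,0,-0.6]]]'
python3 -m creep '[[[0,0,0,0,0,0,-0.6],[0,0,0,0,0,0,-0.6],[0,0,0,0,0,0,-0.6],[0,0,0,0,0,0,-0.6],[0,0,0,0,0,0,-0.6],[0,0,0,0,0,0,-0.6]]]'
python3 - <<'E'
from h import *
s=tilt();blades()
cv2.imwrite("pics/f2.png",cv2.resize(s["color"][100:430,150:450,::-1],None,fx=1.8,fy=1.8,interpolation=cv2.INTER_CUBIC))
E
```

```text
time: 17.75
tcp_pos: [0.4333, 0.1301, 0.2695]
ee_rot: [[0.991, 0.131, 0.001], [0.131, -0.991, 0.0], [0.001, 0.0, -1.0]]
contact_force: [-0.3, 0.2, 0.8]
finger_gap: 0.0165
finger_force: 0.0
time: 18.35
tcp_pos: [0.4348, 0.1302, 0.2691]
ee_rot: [[0.991, 0.13, -0.0], [0.13, -0.991, 0.0], [-0.0, -0.0, -1.0]]
contact_force: [0.3, 0.6, 0.0]
finger_gap: 0.0172
finger_force: 0.0
knife 231 blade x at .08 -0.0206 slope 0.043
head top x [-0.016  -0.0132 -0.0054 -0.0016] z 0.2178
0.055 [(-26, 19), (-22, 215), (-18, 14), (-6, 112), (-2, 48), (2, 16), (10, 15), (14, 12)] ymed -0.0854
0.11 [(-26, 70), (-22, 115), (-18, 42), (-14, 37), (-10, 39), (-6, 45), (-2, 102), (2, 33), (6, 19), (10, 15), (14, 10)] ymed -0.0818
```

View pics/f2.png

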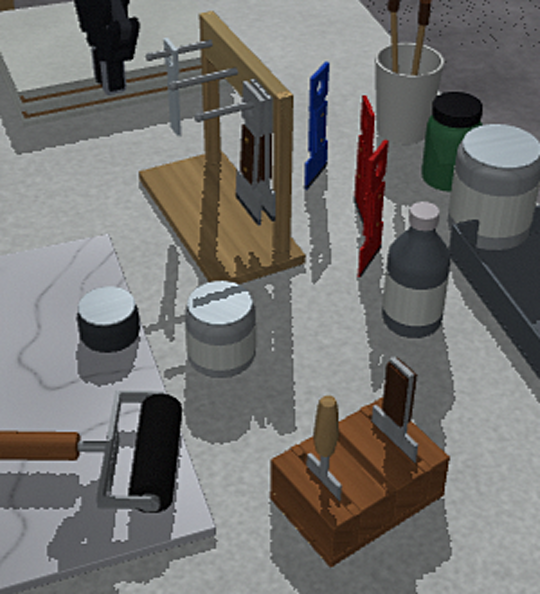

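The final picture shows both knives hanging upright, one behind the other, against the bar at about (260,150). The gauge is still on its peg (172,85), and the rack tools, tins, bottle and roller haven't moved.

```bash
python3 -c "
from station import sign_off
print(sign_off())"
```

```text
the job is handed in; nothing more can be done
None
```

The job is handed in: both eye knives hang upright (within about 0.05 rad), one behind the other and snug against the crossbar on the twin's peg, with everything else left where it was; `sign_off()` gave no verdict.

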